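# Retain a drill jig in its packing cradle

## Task

Pack the aluminium drill jig for dispatch: set it upright, wholly on the cork pad of the wooden cradle, its long side running from cheek to cheek. Then take the retaining bar from the sloping rest under the shelf and lay it across the two cheeks over the jig, handle up, flat on the floor of both notches and sticking out about equally at both ends. Set both down without dropping them, and leave the bearing, beech block and marker where they are.

Things in the scene. Friction and masses are not known exactly. Their poses are not given: they have to be found in the camera images.
- drill_jig: loose aluminium drill jig, 45 (x) x 75 (y) x 38 (z) mm, 0.28 kg: a base block 20 mm high with three bushes, and an upright fence 8 mm thick (x = +14 to +22 mm) along one long side, 38 mm high. Origin: centre of the underside; z up, y along the long side. It starts upright on the bench; either way round in the cradle will do.
- retaining_bar: loose aluminium flat bar 30 (x) x 210 (y) x 10 (z) mm with a black block handle on its middle, 30 (x) x 24 (y) mm, z = 10 to 50 mm; 0.3 kg. Origin: centre of the bar's underside; z along the handle. It starts on the stand's sloping rest, z leaning 35 degrees from vertical towards the stand's front (-x). Either end may go to either cheek.
- cradle: fixed wooden packing cradle. Origin: centre of its underside; y from cheek to cheek, z up. Base board 130 (x) x 200 (y) x 12 mm; on its middle a cork pad 70 (x) x 100 (y) mm, top at z = 16 mm. Two upright cheeks 80 mm wide (x), 16 mm thick, 74 mm high, centred at y = -72 and +72 mm, each with an open-topped notch. It stands to the robot's right.
- seat (a point): where the bar's origin comes to lie: the point midway between the two notches of the cradle, at the height of their floors (58 mm above the bench), axes as the cradle's. The notches are 35 mm wide (x) for their lowest 8 mm, widening to 43 mm at the top, 16 mm above the floor. The bar is then 4 mm clear of the jig.
- bar_stand: fixed wooden stand for the bar, to the robot's left, its open front (-x) facing right. Origin: on the bench under the middle of the rest; x to its back, y along the rest, z up. Base x = -55 to +105, y = -120 to +120 mm, 12 mm high. The rest slopes up to the back at 35 degrees, its face through (0, 0, 50 mm); a toe strip 8 mm high keeps the bar on it.
- shelf_edge (a point): middle of the front lower edge of the stand's shelf, which overhangs the rest from behind: 240 mm long, 113 mm deep, underside 138 mm above the bench, with a front strip up to 168 mm and a round white tin on it up to 180 mm. A gripper pointing straight down on the handle strikes it; one leaning with the handle goes clear.
- bearing: loose ball bearing lying flat, 52 mm across, 15 mm high; origin: centre of the underside. Leave alone.
- beech_block: loose beech block 45 (x) x 90 (y) x 35 (z) mm; origin: centre of the underside. Leave alone.
- marker: loose marker pen lying on the bench, 17 x 135 (y) x 16 mm; origin: centre of the underside. Leave alone.
Not all that is in view belongs to the job. Leave any orange or purple look-alike of the drill_jig alone. There is more than one size of the retaining_bar; the job needs the smaller.

How it is judged:
By the outcome, as a careful person would: the job done as asked, in the order asked, and still so for the second after the job is handed in, with the robot touching nothing.
It also fails if it takes over 64 s, if anything falls off the work surface, if the arm or the gripper's body presses on something with over 40 N, if the wrist force passes 120 N, or if a joint passes its speed limit or range.

## Robot

A 6-joint arm with a two-finger parallel gripper is mounted at the origin on a cart in front of the work surface, level with it; the furniture and walls round the work are solid. World frame = base frame: x ahead of the robot, y to its left, z up, the work surface at z = 0. Lengths are in m, angles in rad, forces in N, time in s.
With the tool pointing down it reaches from about 0.35 to 0.975 m from the base axis. Payload 4.9 kg.
Tool frame: the origin (TCP) lies midway between the tips of the shut fingers; the grasp point (between the pads) lies 19 mm behind it; z points along the fingers, y is the direction in which the jaws open and shut (so a half turn about z gives the same grasp; the last joint's range is limited). The gripper opens to 85 mm and grips with 20 to 120 N. Pads are 22 mm wide; open, the fingers measure 114 mm over their backs; the gripper's body (76 mm by 85 mm) begins 54 mm behind the grasp point. The pads swing forward as they close: fully open they stand 13 mm farther back than shut.
Start: joints at [-1.235, 0.053, 1.613, -0, 1.476, -0.119], TCP at [0.275, -0.561, 0.231] pointing down, gripper open.
Joint ranges: [-3.01, 3.01], [-1.01, 2.22], [0.06, 2.58], [-1.02, 4.17], [0.09, 2.62], [-3.14, 3.14]. Speed limits (rad/s): [2.57, 2.57, 3.14, 3.14, 3.14, 3.14].

## Interface

Orientations are given as a rotation vector (axis times angle).
In Python, from station import ctrl gives the robot as it stands.
- The arm moves only by the shell command python3 -m jog 'ROWS' [FORCE]. ROWS is JSON, one flat list of numbers, 7 for each row, row after row: the opening, from 0 (shut) to 1 (fully open), then the shift along the tool's x, y, z in m, then the turn, a rotation vector about the tool's x, y, z in degrees. A call has 1 to 10 rows; each row shifts and turns the commanded pose from where the row before left it, along the tool's axes as they then stand; what a row does not reach is not made up. A row lasts 1/8 s, in which the tool goes at most 62.5 mm and 10.7 degrees, less where a joint would pass 70% of its speed; a pose out of reach is approached as far as the arm can. A call with a gripper value outside its range is refused whole. The fingers move at their own pace and stop on an object; FORCE is the grip in N (left out, the last holds). Time passes only in rows, so rows that do not move let the fingers close. It gives the time, the measured TCP pose, the force and the opening at its end, in the units of the state.
- ctrl.get_obs(): the state, without advancing time (a new reading comes with each control period).
- ctrl.get_image(name): name is "scene" or "top" or "wrist"; returns a dict with "image" (384x512x3 uint8, blue, green, red), "camera_matrix" (3x3 intrinsics, pixels), "rvec" (rotation vector, rad) and "tvec" (3), from world to camera coordinates, as OpenCV has them; the wrist camera has in their place "mount" (4x4, takes a point from camera to tool coordinates, whose origin is the TCP and whose axes are the flange's). Camera axes: x right, y down, z forward; pixel columns grow to the right and rows downward; lengths in m; the calibration is good to about 2 mm. A picture is of the moment at which its call begins: read the wrist's pose just before it. There is no depth.
- ctrl.finish_job(): hands the job in, once; it reports no verdict.
Trained networks look in a picture, given as the dict that the camera call returned (one of the last four; its "shot" number tells which), for a name from the list of things; names that differ only in an ending like _2 or _b are one class to them, and where a whole thing is asked for, a point or a joint stands for the part that bears it (a point fixed in the world has none). Each returns a list of dicts, best first, with "p" (0 to 1); they miss things now and then, are a little off and sometimes report something else, mostly with a low value. They report only what shows in the picture. A call takes as long as a camera call. They do not tell look-alikes from the thing itself.
- ctrl.boxes_of(target, picture): "box" ([centre column, centre row, width, height] in pixels, round what is visible of it).
The state is a dict: "t": time; "q": joint angles; "dq": joint speeds; "effort": joint torques, N m; "tool_pos": TCP position; "tool_rot": TCP orientation; "contact_force": force on the tool from outside, world axes, zero at the start; "wrist_torque": the same for the moment, N m; "opening": finger opening in m.
Only numpy, scipy, OpenCV 4.12 (cv2) and the standard library are available. Lean on these libraries where they do the work, as an engineer would, in place of code of your own. Each camera call takes 0.05 s, during which the arm holds its last target. There are 200 camera calls.

## Working session

There is one attempt and no reset: what is moved stays moved. The work goes in short steps, Python scripts to look and compute and a shell command to move; the robot and the scene stay as the last step left them, time stands still between calls to the robot, and variables do not carry over. Pictures are saved under pics/ and viewed, about 8 in all and at most 12, crops included, and the job is handed in when it is done.

```bash
ls; mkdir -p pics; cat > h.py <<'E'
import numpy as np, cv2
from scipy.spatial.transform import Rotation as R
from station import ctrl
def cam(p):
    return p["camera_matrix"],cv2.Rodrigues(np.array(p["rvec"],float))[0],np.array(p["tvec"],float).ravel()
def wcam(p,o):  # wrist: build rvec/tvec
    M=np.array(p["mount"]);T=np.eye(4);T[:3,:3]=R.from_rotvec(o["tool_rot"]).as_matrix();T[:3,3]=o["tool_pos"]
    W=np.linalg.inv(T@M);p=dict(p);p["rvec"]=R.from_matrix(W[:3,:3]).as_rotvec();p["tvec"]=W[:3,3];return p
def unproj(p,uv,z):
    K,Rm,t=cam(p);d=Rm.T@np.linalg.inv(K)@np.array([uv[0],uv[1],1.]);c=-Rm.T@t
    return c+d*(z-c[2])/d[2]
def proj(p,X):
    K,Rm,t=cam(p);x=(Rm@np.atleast_2d(X).T).T+t;x=(np.array(K)@x.T).T;return x[:,:2]/x[:,2:]
E
python3 - <<'E'
from h import *
for n in("scene","top"):
    p=ctrl.get_image(n);cv2.imwrite(f"pics/{n}0.png",p["image"])
    K,Rm,t=cam(p);print(n,-Rm.T@t)
    for o,z in(("drill_jig",.02),("retaining_bar",.06),("cradle",.03),("bar_stand",.1),("bearing",.01),("beech_block",.03),("marker",.01)):
        for b in ctrl.boxes_of(o,p): print(o,round(b["p"],2),np.round(b["box"]),unproj(p,b["box"][:2],z).round(3))
print(ctrl.get_obs())
E
```

```text
pics
scene [0.12610034 0.84617366 0.86946078]
drill_jig 0.87 [330. 196.  26.  22.] [ 0.415 -0.019  0.02 ]
drill_jig 0.79 [286. 197.  18.  24.] [0.528 0.057 0.02 ]
drill_jig 0.63 [311. 226.  31.  30.] [0.409 0.126 0.02 ]
retaining_bar 0.79 [235. 344. 126.  67.] [0.381 0.543 0.06 ]
retaining_bar 0.37 [283. 240.   8.   4.] [0.434 0.244 0.06 ]
cradle 0.97 [314. 142.  63.  46.] [ 0.578 -0.232  0.03 ]
bar_stand 0.62 [242. 230. 109.  98.] [0.525 0.299 0.1  ]
bearing 0.5 [257. 175.  14.  11.] [0.667 0.007 0.01 ]
beech_block 0.64 [241. 159.  26.  24.] [ 0.743 -0.012  0.03 ]
top [0.49077045 0.12477716 1.4748229 ]
drill_jig 0.93 [316. 243.  30.  31.] [ 0.421 -0.027  0.02 ]
drill_jig 0.63 [268. 246.  24.  25.] [0.416 0.111 0.02 ]
retaining_bar 0.91 [229. 205.  17.  70.] [0.536 0.219 0.06 ]
retaining_bar 0.78 [120. 254.  37. 109.] [0.403 0.534 0.06 ]
retaining_bar 0.21 [389. 185.  75.  58.] [ 0.583 -0.235  0.06 ]
cradle 0.84 [390. 185.  76.  60.] [ 0.584 -0.247  0.03 ]
bar_stand 0.91 [212. 209.  66.  88.] [0.525 0.265 0.1  ]
bearing 0.68 [303. 159.  20.  21.] [0.669 0.003 0.01 ]
marker 0.53 [374. 259.  47.   9.] [ 0.371 -0.198  0.01 ]
{'t': 0.8, 'q': array([-1.23499846e+00,  5.26874691e-02,  1.61287769e+00,  1.48218816e-05,
        1.47599122e+00, -1.18982333e-01]), 'dq': array([ 0.00012749, -0.0011541 ,  0.00130162,  0.00141393,  0.00132532,
       -0.00033838]), 'effort': array([-7.14840844e-04, -3.93642139e+01, -3.70441997e+01, -1.87248047e-04,
        4.27287487e-04,  5.97366892e-06]), 'tool_pos': array([ 0.27455251, -0.56146076,  0.23132469]), 'tool_rot': array([3.06068894e+00, 7.08216833e-01, 2.92063002e-05]), 'contact_force': array([ 0.82506271, -0.0503544 , -0.38080492]), 'wrist_torque': array([-0.02010219,  0.02176021, -0.03347765]), 'opening': 0.08523296757019778}
```

```bash
python3 -c "
import cv2,numpy as np
a=cv2.imread('pics/scene0.png');b=cv2.imread('pics/top0.png')
cv2.imwrite('pics/scene0b.png',cv2.resize(a,(800,600)));cv2.imwrite('pics/top0b.png',cv2.resize(b,(800,600)))"
```

```text
(no output)
```

View pics/scene0b.png

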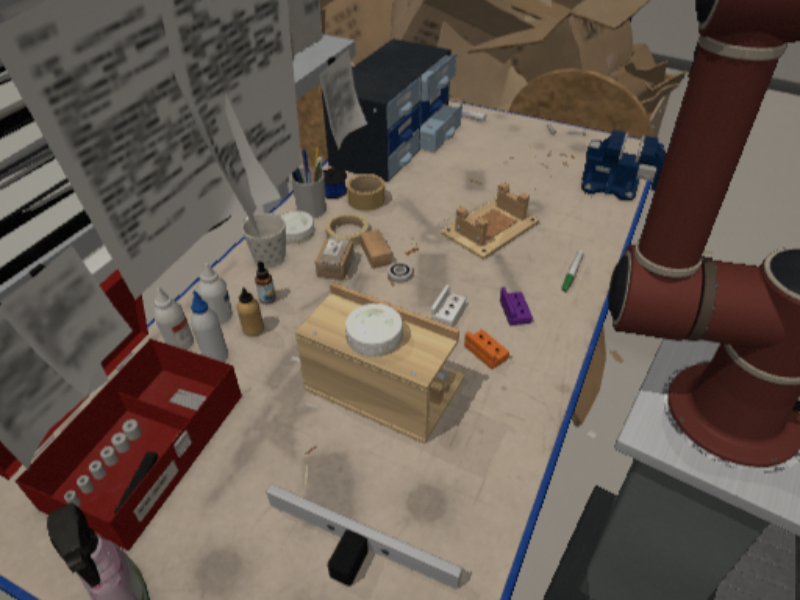

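View pics/top0b.png

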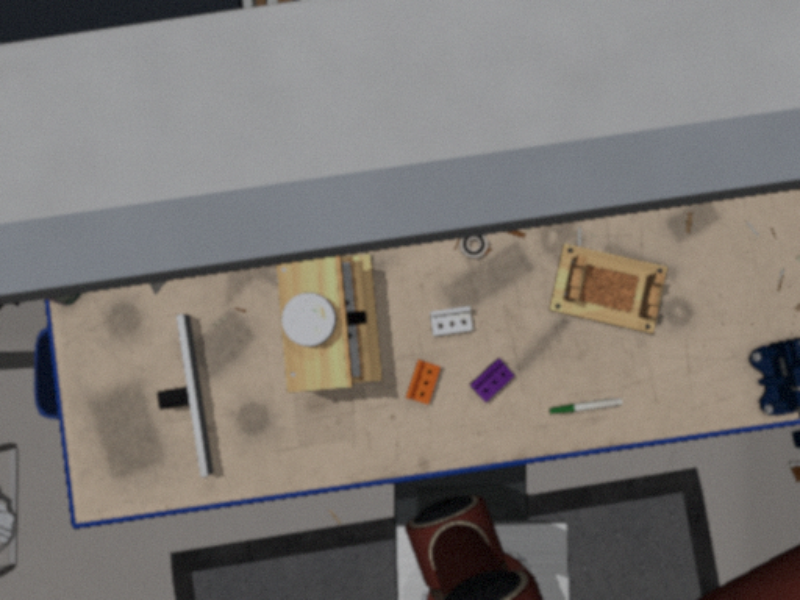

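The top view shows the silver jig at about (451,321) in 800-px scale, with orange and purple decoys beside it. The cradle is at (608,288), and the small bar is on the stand with its handle at (356,317). The larger bar lies loose on the left. Next I'll zoom in for corners.

```bash
python3 - <<'E'
import cv2,numpy as np
b=cv2.imread('pics/top0.png')
a=cv2.resize(b[145:225,270:440],None,fx=4.7,fy=4.7,interpolation=cv2.INTER_CUBIC)
s=cv2.resize(b[158:258,175:252],None,fx=2.2*1,fy=2.2,interpolation=cv2.INTER_CUBIC)
c=np.zeros((a.shape[0]+s.shape[0],max(a.shape[1],s.shape[1]),3),np.uint8)
c[:a.shape[0],:a.shape[1]]=a;c[a.shape[0]:,:s.shape[1]]=s
e=cv2.imread('pics/scene0.png')[175:285,185:310]
e=cv2.resize(e,None,fx=2,fy=2,interpolation=cv2.INTER_CUBIC)
c[a.shape[0]:,200:200+e.shape[1]]=e[:s.shape[0]]
j=cv2.resize(cv2.imread('pics/scene0.png')[110:220,270:350],None,fx=2,fy=2,interpolation=cv2.INTER_CUBIC)
c[a.shape[0]:,480:640]=j
cv2.imwrite('pics/z1.png',c);print(c.shape,a.shape)
E
```

```text
(596, 799, 3) (376, 799, 3)
```

View pics/z1.png

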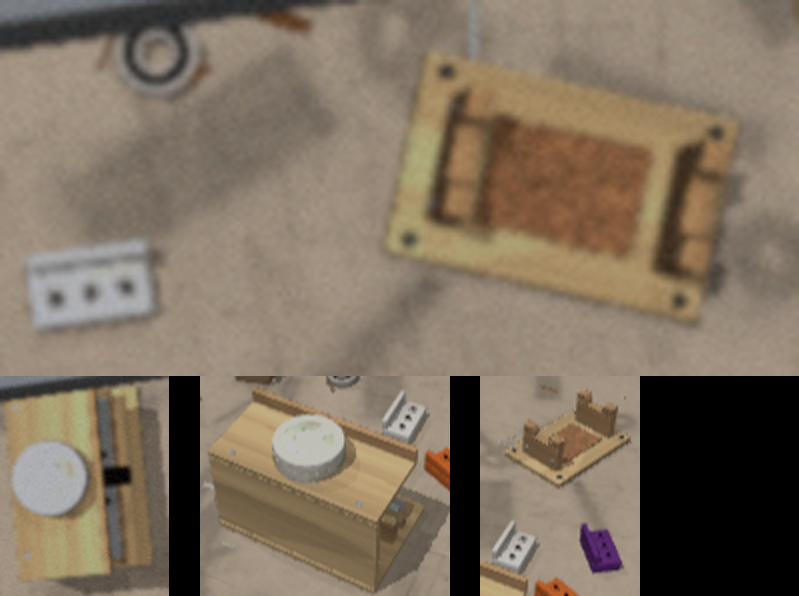

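```bash
python3 - <<'E'
from h import *
p=ctrl.get_image("top")
A=lambda u,v:(u/4.7+270-.4,v/4.7+145-.4)
S=lambda u,v:(u/2.2+175-.3,v/2.2+158-.3)
def show(n,pts,z):
    X=np.array([unproj(p,q,z) for q in pts]);print(n,X[:,:2].round(4).tolist(),'mean',X.mean(0).round(4));return X
c=show('cradle',[A(430,52),A(740,120),A(700,322),A(387,255)],.012)
print([np.linalg.norm(c[i]-c[(i+1)%4]).round(3) for i in range(4)])
d=c[0]+c[3]-c[1]-c[2];print('cradle y dir deg',np.degrees(np.arctan2(d[1],d[0])))
f=show('jig fence top back',[A(25,258),A(150,238)],.038)
g=show('jig base front',[A(35,328),A(155,315)],.02)
for a in(f,g):
    d=a[0]-a[1];print(np.linalg.norm(d),np.degrees(np.arctan2(d[1],d[0])))
s=show('stand base front',[S(138,14),S(152,188)],.012);d=s[0]-s[1];print(np.linalg.norm(d),np.degrees(np.arctan2(d[1],d[0])))
s=show('shelf front top',[S(97,12),S(109,198)],.168);d=s[0]-s[1];print(np.linalg.norm(d),np.degrees(np.arctan2(d[1],d[0])))
show('handle',[S(117,99)],.09)
for z in(.3,.5,.7): show('wallshelf %g'%z,[(0,190),(512,117)],z)
E
```

```text
cradle [[0.6739, -0.1694], [0.6266, -0.3616], [0.5009, -0.3317], [0.547, -0.1384]] mean [ 0.5871 -0.2503  0.012 ]
[np.float64(0.198), np.float64(0.129), np.float64(0.199), np.float64(0.131)]
cradle y dir deg 76.37620890893915
jig fence top back [[0.5491, 0.0884], [0.5597, 0.0113]] mean [0.5544 0.0499 0.038 ]
jig base front [[0.5062, 0.0828], [0.5126, 0.0081]] mean [0.5094 0.0454 0.02  ]
0.07781658361579154 97.81536315933788
0.07498639022126512 94.91415746473714
stand base front [[0.6574, 0.196], [0.4243, 0.182]] mean [0.5408 0.189  0.012 ]
0.23361893449838242 3.446310644843895
shelf front top [[0.6432, 0.2376], [0.4206, 0.2273]] mean [0.5319 0.2324 0.168 ]
0.22286863553642172 2.657150229079817
handle [[0.541, 0.221]] mean [0.541 0.221 0.09 ]
wallshelf 0.3 [[0.5757, 0.7482], [0.7217, -0.4716]] mean [0.6487 0.1383 0.3   ]
wallshelf 0.5 [[0.5613, 0.642], [0.6824, -0.3701]] mean [0.6218 0.136  0.5   ]
wallshelf 0.7 [[0.5468, 0.5359], [0.6431, -0.2686]] mean [0.5949 0.1337 0.7   ]
```

```bash
cat >> h.py <<'E'
def down(yaw,tilt=0,about=None):  # tool-x yaw in deg, tool z down
    y=np.radians(yaw);x=np.array([np.cos(y),np.sin(y),0]);z=np.array([0,0,-1.]);return np.column_stack([x,np.cross(z,x),z])
def plan(pos,Rt,n,op,o=None):
    o=o or ctrl.get_obs();P=np.array(o["tool_pos"]);R0=R.from_rotvec(o["tool_rot"]);Rt=R.from_matrix(Rt) if not isinstance(Rt,R) else Rt
    w=(R0.inv()*Rt).as_rotvec()/n;d=(np.array(pos)-P)/n;print('t',o['t'])
    for i in range(n):
        Ri=R0*R.from_rotvec(w*i);s=Ri.inv().apply(d);print([op]+s.round(4).tolist()+np.degrees(w).round(1).tolist())
E
python3 -c "
from h import *
plan([.532,.048,.16],down(96),12,1)"
```

```text
t 0.85
[1, 0.0416, -0.0362, 0.0059, 0.0, 0.0, -5.8]
[1, 0.045, -0.0318, 0.0059, 0.0, 0.0, -5.8]
[1, 0.048, -0.0271, 0.0059, 0.0, 0.0, -5.8]
[1, 0.0505, -0.022, 0.0059, 0.0, 0.0, -5.8]
[1, 0.0525, -0.0168, 0.0059, 0.0, 0.0, -5.8]
[1, 0.0539, -0.0114, 0.0059, 0.0, 0.0, -5.8]
[1, 0.0548, -0.0058, 0.0059, 0.0, 0.0, -5.8]
[1, 0.0551, -0.0002, 0.0059, 0.0, 0.0, -5.8]
[1, 0.0549, 0.0054, 0.0059, 0.0, 0.0, -5.8]
[1, 0.054, 0.0109, 0.0059, 0.0, 0.0, -5.8]
[1, 0.0527, 0.0163, 0.0059, 0.0, 0.0, -5.8]
[1, 0.0507, 0.0216, 0.0059, 0.0, 0.0, -5.8]
```

```bash
python3 -m jog '[1,0.042,-0.036,0.006,0,0,-5.8, 1,0.045,-0.032,0.006,0,0,-5.8, 1,0.048,-0.027,0.006,0,0,-5.8, 1,0.050,-0.022,0.006,0,0,-5.8, 1,0.052,-0.017,0.006,0,0,-5.8, 1,0.054,-0.011,0.006,0,0,-5.8, 1,0.055,-0.006,0.006,0,0,-5.8, 1,0.055,0,0.006,0,0,-5.8, 1,0.055,0.005,0.006,0,0,-5.8, 1,0.054,0.011,0.006,0,0,-5.8]'
python3 -m jog '[1,0.052,0.016,0.006,0,0,-5.8, 1,0.050,0.022,0.006,0,0,-5.8, 1,0,0,0,0,0,0]'
python3 - <<'E'
from h import *
o=ctrl.get_obs();p=ctrl.get_image("wrist")
print(o["tool_pos"],o["tool_rot"],p["mount"])
w=wcam(p,o)
im=cv2.resize(p["image"],(768,576))
for b in ctrl.boxes_of("drill_jig",p): print(b["p"],np.round(b["box"]),unproj(w,b["box"][:2],.02))
cv2.imwrite("pics/w1.png",im)
E
```

```text
t: 2.1
tool_pos: [0.4905, -0.0528, 0.1716]
tool_rot: [2.329, 2.106, 0.001]
contact_force: [1.1, -0.3, 0.5]
opening: 0.0857
t: 2.48
tool_pos: [0.5336, 0.0484, 0.1588]
tool_rot: [-2.102, -2.333, 0.0]
contact_force: [-0.2, -1.2, 0.0]
opening: 0.0853
[0.53360672 0.04836854 0.1587782 ] [-2.10232485e+00 -2.33309762e+00  3.66343603e-04] [[-1.05102735e-03 -9.50479726e-01 -3.10784791e-01  8.02343274e-02]
 [ 9.99999447e-01 -1.00826816e-03 -2.98239563e-04 -3.12889217e-04]
 [-2.98837515e-05 -3.10784932e-01  9.50480260e-01 -1.42821707e-01]
 [ 0.00000000e+00  0.00000000e+00  0.00000000e+00  1.00000000e+00]]
0.97 [255. 180.  50.  83.] [0.53249921 0.04828272 0.02      ]
0.71 [135. 104. 100.  84.] [0.42085756 0.10621897 0.02      ]
0.67 [136. 230.  84.  74.] [ 0.41972665 -0.01554309  0.02      ]
0.28 [294. 346. 103.  38.] [ 0.59673568 -0.14280347  0.02      ]
```

View pics/w1.png

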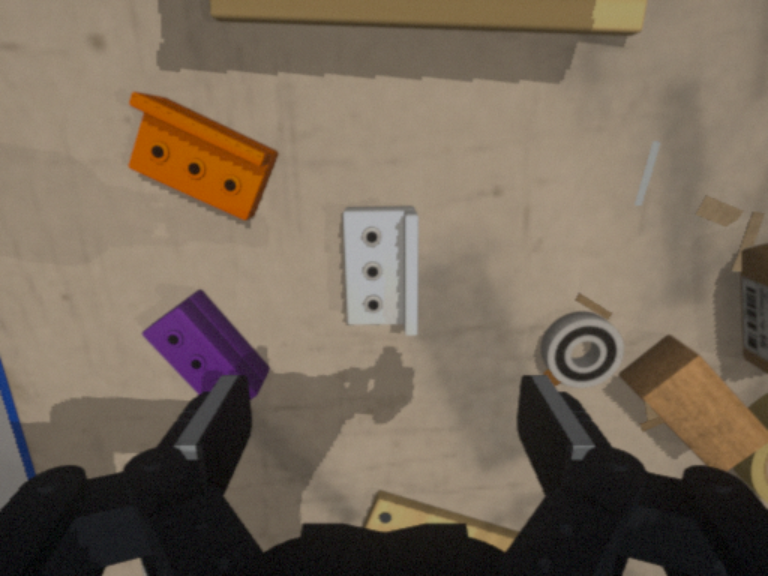

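The silver jig shows upright at (380,270), fence on the right. It is square to the jaws and centred within about 2 mm, so I'm going down.

```bash
python3 -m jog '[1,0,-0.001,0.05,0,0,0, 1,0,0,0.05,0,0,0, 1,0,0,0.035,0,0,0, 1,0,0,0.019,0,0,0, 0.4,0,0,0,0,0,0, 0.4,0,0,0,0,0,0, 0.4,0,0,0,0,0,0, 0.4,0,0,0,0,0,0, 0.4,0,0,0,0,0,0]' 50
python3 -m jog '[0.4,0,0,0,0,0,0, 0.4,0,0,-0.02,0,0,0, 0.4,0,0,-0.05,0,0,0, 0.4,0,0,-0.03,0,0,0]'
python3 - <<'E'
from h import *
c=np.array([.587,-.250,0]);
plan(c+[0,0,.13],down(76.4),6,.4)
E
```

```text
t: 3.7
tool_pos: [0.5344, 0.045, 0.0077]
tool_rot: [2.107, 2.326, 0.004]
contact_force: [-0.4, -1.8, 7.1]
opening: 0.0439
t: 4.2
tool_pos: [0.5328, 0.0455, 0.1074]
tool_rot: [2.108, 2.327, 0.002]
contact_force: [0.7, -0.5, -2.5]
opening: 0.0441
t 4.2
[0.4, -0.0499, 0.0041, -0.0037, 0.0, -0.0, 3.2]
[0.4, -0.0496, 0.0069, -0.0037, 0.0, -0.0, 3.2]
[0.4, -0.0491, 0.0097, -0.0037, 0.0, -0.0, 3.2]
[0.4, -0.0485, 0.0124, -0.0038, 0.0, -0.0, 3.2]
[0.4, -0.0477, 0.0151, -0.0038, 0.0, -0.0, 3.2]
[0.4, -0.0468, 0.0178, -0.0038, 0.0, -0.0, 3.2]
```

```bash
python3 -m jog '[0.4,-0.05,0.004,-0.004,0,0,3.2, 0.4,-0.050,0.007,-0.004,0,0,3.2, 0.4,-0.049,0.010,-0.004,0,0,3.2, 0.4,-0.048,0.012,-0.004,0,0,3.2, 0.4,-0.048,0.015,-0.004,0,0,3.2, 0.4,-0.050,0.018,-0.004,0,0,3.2, 0.4,0,0,0,0,0,0]'
python3 - <<'E'
from h import *
o=ctrl.get_obs();p=ctrl.get_image("wrist")
print(o["tool_pos"],o["tool_rot"])
w=wcam(p,o)
# overlay predicted cradle
im=cv2.resize(p["image"],(768,576))
a=np.radians(-13.6);ex=np.array([np.cos(a),np.sin(a),0]);ey=np.array([-np.sin(a),np.cos(a),0]);C=np.array([.587,-.250,0])
def poly(pts,z,col):
    q=proj(w,[C+ex*x+ey*y+[0,0,z] for x,y in pts])*1.5
    cv2.polylines(im,[q.round().astype(np.int32)],True,col,1)
for sx,sy,z,col,yc in((65,100,.012,(0,0,255),0),(35,50,.016,(0,255,0),0),(40,8,.074,(255,0,0),72),(40,8,.074,(255,0,0),-72)):
    poly([(u*sx/1e3,(v*sy+yc)/1e3) for u,v in((-1,-1),(-1,1),(1,1),(1,-1))],z,col)
cv2.imwrite("pics/w2.png",im)
E
```

```text
t: 5.08
tool_pos: [0.5861, -0.2568, 0.1295]
tool_rot: [2.471, 1.938, -0.0]
contact_force: [-0.0, 1.0, -2.6]
opening: 0.0439
[ 0.58607336 -0.25680583  0.12948929] [ 2.47087542e+00  1.93822123e+00 -2.67425201e-04]
```

View pics/w2.png

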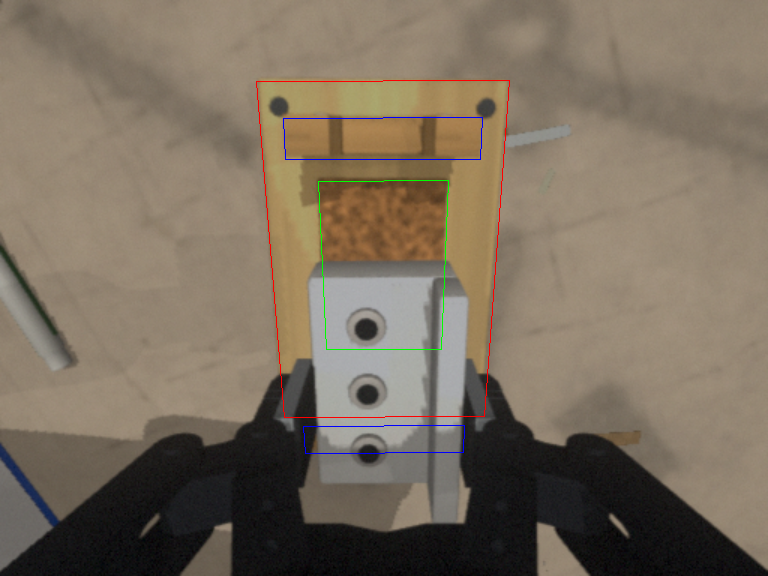

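The overlay matches the real cradle: board, cork and near cheek agree within about 1 mm. The jig hangs straight, with its middle bush at (367,393).

```bash
python3 - <<'E'
from h import *
o=ctrl.get_obs();p=wcam(ctrl.get_image("wrist"),o)
Rt=R.from_rotvec(o["tool_rot"]);P=np.array(o["tool_pos"]);C=np.array([.587,-.250,0])
for uv in((366,327),(367,393),(368,451)):
    b=unproj(p,np.array(uv)/1.5,P[2]+.0123);print(b,Rt.inv().apply(b-P)*1000)
x=[unproj(p,np.array(uv)/1.5,P[2]+.0123) for uv in((310,275),(322,483))]
print([Rt.inv().apply(b-P)*1000 for b in x])
print('C-P tool',Rt.inv().apply(C-P)*1000)
E
```

```text
[ 0.58583727 -0.22925942  0.14119963] [ 24.74778808  -5.86809688 -12.28276286]
[ 0.58047276 -0.25141618  0.14119963] [  1.95087035  -5.84309171 -12.2952423 ]
[ 0.57533395 -0.27281277  0.14119963] [-20.05405869  -5.7784806  -12.30731378]
[array([ 41.24594188, -22.06492246, -12.26349938]), array([-33.08004283, -21.69132851, -12.30437146])]
C-P tool [  4.7926509    0.25369957 128.90213927]
```

```bash
python3 -m jog '[0.4,0.002,0,0.04,0,0,0, 0.4,0,0,0.035,0,0,0, 0.4,0,0,0.018,0,0,0, 0.4,0,0,0.009,0,0,0, 0.4,0,0,0.002,0,0,0,0.4,0,0,0,0,0,0]'

```

```text
t: 5.92
tool_pos: [0.5874, -0.2519, 0.0267]
tool_rot: [2.466, 1.943, 0.001]
contact_force: [-0.3, 1.3, -3.3]
opening: 0.0437
```

```bash
python3 -m jog '[0.4,0,0,0.001,0,0,0, 0.4,0,0,0.001,0,0,0, 0.4,0,0,0,0,0,0]'; python3 -m jog '[0.4,0,0,0.001,0,0,0,0.4,0,0,0,0,0,0]';  python3 -m jog '[0.4,0,0,0.001,0,0,0,0.4,0,0,0,0,0,0]'

```

```text
t: 6.3
tool_pos: [0.5868, -0.2517, 0.0237]
tool_rot: [2.467, 1.943, 0.001]
contact_force: [-0.3, -0.6, -1.8]
opening: 0.0437
t: 6.55
tool_pos: [0.5868, -0.2518, 0.0237]
tool_rot: [2.468, 1.944, -0.0]
contact_force: [-2.8, 2.1, 5.5]
opening: 0.0437
t: 6.8
tool_pos: [0.5868, -0.2517, 0.0236]
tool_rot: [-2.468, -1.944, 0.001]
contact_force: [-5.6, 3.2, 10.3]
opening: 0.0439
```

Contact is firm and level. I'm releasing, lifting and planning the leaning approach.

```bash
python3 -m jog '[0.8,0,0,0,0,0,0, 0.8,0,0,0,0,0,0, 0.8,0,0,0,0,0,0, 0.8,0,0,-0.02,0,0,0, 1,0,0,-0.05,0,0,0, 1,0,0,-0.055,0,0,0, 1,0,0,-0.045,0,0,0]'
cat >> h.py <<'E'
O=np.array([.538,.244,.05]);SA=93.
def lean(tilt=35,sa=None):
    a=np.radians(SA if sa is None else sa);sx=np.array([np.cos(a),np.sin(a),0]);t=np.radians(tilt)
    h=-np.sin(t)*sx+np.array([0,0,np.cos(t)]);x=np.cos(t)*sx+np.array([0,0,np.sin(t)])
    return np.column_stack([x,np.cross(-h,x),-h]),h
E
python3 - <<'E'
from h import *
Rt,h=lean(35);print(h)
plan(O+h*.135,Rt,8,1)
E
```

```text
t: 7.68
tool_pos: [0.5872, -0.2519, 0.1958]
tool_rot: [2.465, 1.942, 0.002]
contact_force: [0.4, 1.2, -0.0]
opening: 0.0855
[ 0.03001867 -0.57279037  0.81915204]
t 7.675
[1, 0.0495, -0.0177, 0.0043, 0.7, 4.4, -2.0]
[1, 0.0497, -0.0159, 0.0082, 0.7, 4.4, -2.0]
[1, 0.0494, -0.0141, 0.0122, 0.7, 4.4, -2.0]
[1, 0.0488, -0.0122, 0.0161, 0.7, 4.4, -2.0]
[1, 0.0478, -0.0103, 0.0199, 0.7, 4.4, -2.0]
[1, 0.0465, -0.0085, 0.0236, 0.7, 4.4, -2.0]
[1, 0.0448, -0.0066, 0.0271, 0.7, 4.4, -2.0]
[1, 0.0428, -0.0047, 0.0305, 0.7, 4.4, -2.0]
```

```bash
python3 -m jog '[1,0.049,-0.018,0.004,0.7,4.4,-2, 1,0.050,-0.016,0.008,0.7,4.4,-2, 1,0.049,-0.014,0.012,0.7,4.4,-2, 1,0.049,-0.012,0.016,0.7,4.4,-2, 1,0.048,-0.010,0.020,0.7,4.4,-2, 1,0.046,-0.009,0.024,0.7,4.4,-2, 1,0.045,-0.007,0.027,0.7,4.4,-2, 1,0.043,-0.005,0.030,0.7,4.4,-2, 1,0,0,0,0,0,0]'
python3 - <<'E'
from h import *
o=ctrl.get_obs();p=ctrl.get_image("wrist")
Rt,h=lean(35)
print(o["q"],R.from_rotvec(o["tool_rot"]).as_matrix().round(3).tolist(),Rt.round(3).tolist())
w=wcam(p,o);im=cv2.resize(p["image"],(768,576))
def line(pts,col): cv2.polylines(im,[(proj(w,pts)*1.5).round().astype(np.int32)],True,col,1)
ex=Rt[:,0];ey=-Rt[:,1] # bar axes
bar=lambda z,hx,hy:[O+ex*a*hx+ey*b*hy+h*z for a,b in((-1,-1),(-1,1),(1,1),(1,-1))]
line(bar(.01,.015,.105),(0,0,255));line(bar(.05,.015,.012),(0,255,0));line(bar(.01,.015,.012),(0,255,0))
for n in("retaining_bar","shelf_edge","bar_stand"):
    for b in ctrl.boxes_of(n,p): print(n,b["p"],np.round(b["box"]))
cv2.imwrite("pics/w3.png",im)
E
```

```text
t: 8.8
tool_pos: [0.5386, 0.1686, 0.1594]
tool_rot: [-1.805, -1.909, -0.569]
contact_force: [0.6, 0.2, -0.5]
opening: 0.0855
[-0.12345213 -0.01487702  1.89636268  0.61415012  1.4282813  -0.32201656] [[-0.043, 0.998, -0.041], [0.813, 0.059, 0.58], [0.581, -0.009, -0.814]] [[-0.043, 0.999, -0.03], [0.818, 0.052, 0.573], [0.574, 0.0, -0.819]]
retaining_bar 0.85 [261. 194. 239.  49.]
retaining_bar 0.72 [79.  2. 45.  3.]
shelf_edge 0.92 [264. 126. 430. 253.]
bar_stand 0.94 [264. 127. 431. 254.]
```

View pics/w3.png

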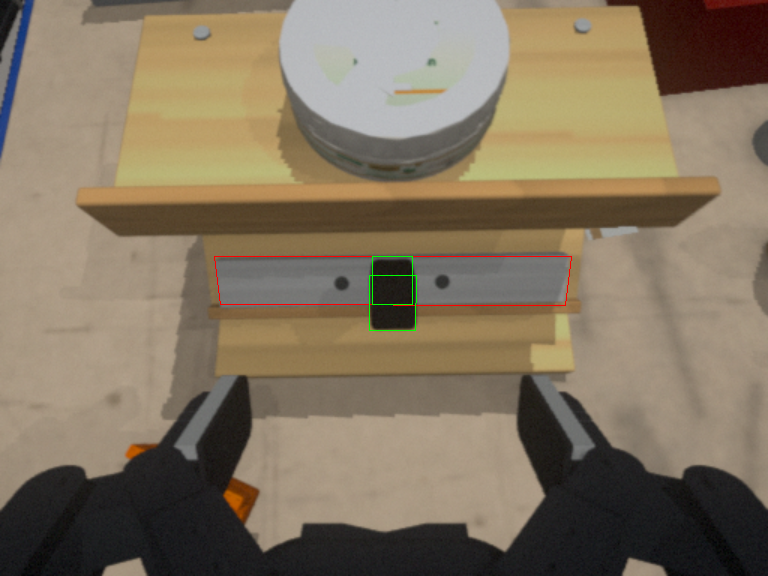

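The overlay lies on the bar and handle within about 1 mm; the handle top is at (392,303). The shelf strip's lower edge is near (392,232).

```bash
python3 - <<'E'
from h import *
o=ctrl.get_obs();p=wcam(ctrl.get_image("wrist"),o)
Rt,h=lean(35)
for z,v in((.138,232),(.168,187)):
    e=unproj(p,np.array([392,v])/1.5,z);d=Rt.T@(e-O)*1000;print(e,'perp',d[0],'axial',-d[2])
for t in(35,38):
    R2,h2=lean(t);print(t)
    # pivot about grasp point axial 34
    G=O+h*.034;T=G-h2*.019
    plan(T+h2*.04,R2,2,1); print("final delta",R2.T@(T-np.array(o["tool_pos"])))
    print('edge in tool frame',R2.T@(unproj(p,np.array([392,232])/1.5,.138)-G)*1000,R2.T@(unproj(p,np.array([392,187])/1.5,.168)-G)*1000)
E
```

```text
[0.54043065 0.23163845 0.138     ] perp 40.25841180638766 axial 79.23892038782472
[0.53986019 0.23654953 0.168     ] perp 61.50756430884564 axial 100.98334128787961
35
t 9.05
[1, 0.0001, 0.0009, 0.0402, -0.2, -0.2, -0.1]
[1, 0.0002, 0.0008, 0.0402, -0.2, -0.2, -0.1]
final delta [0.00064896 0.00132274 0.12039679]
edge in tool frame [ 40.25841181   1.78036913 -45.23892039] [ 61.50756431   1.46770868 -66.98334129]
38
t 9.05
[1, -0.0005, 0.0009, 0.0402, -0.2, 1.3, -0.1]
[1, -0.0014, 0.0008, 0.0402, -0.2, 1.3, -0.1]
final delta [-0.00465863  0.00132274  0.12029179]
edge in tool frame [ 42.57086121   1.78036913 -43.06995954] [ 64.92890755   1.46770868 -63.67248575]
```

```bash
python3 -m jog '[1,0.0003,0.0006,0.04,-0.2,-0.2,-0.1, 1,0.0003,0.0006,0.04,-0.2,-0.2,-0.1, 1,0,0,0.025,0,0,0, 1,0,0,0.015,0,0,0, 1,0,0,0,0,0,0, 0.5,0,0,0,0,0,0, 0.2,0,0,0,0,0,0, 0.15,0,0,0,0,0,0,0.15,0,0,0,0,0,0,0.15,0,0,0,0,0,0]' 60
python3 -m jog '[0.15,0,0,0,0,0,0,0.15,0,0,0,0,0,0]'
python3 - <<'E'
from h import *
o=ctrl.get_obs();Rt,h=lean(35);print('TCP rel bar origin in bar/tool axes',Rt.T@(o["tool_pos"]-O)*1000, np.degrees((R.from_matrix(Rt).inv()*R.from_rotvec(o["tool_rot"])).as_rotvec()))
E
```

```text
t: 10.3
tool_pos: [0.5377, 0.2361, 0.0627]
tool_rot: [-1.814, -1.917, -0.575]
contact_force: [1.7, -5.2, 4.7]
opening: 0.0231
t: 10.55
tool_pos: [0.5378, 0.2361, 0.0627]
tool_rot: [-1.815, -1.917, -0.575]
contact_force: [1.3, -5.4, 6.0]
opening: 0.0234
TCP rel bar origin in bar/tool axes [  0.83395735  -0.66033041 -14.92274495] [-0.02113456  0.08907517 -0.13812235]
```

```bash
python3 -m jog '[0.15,0,0,-0.015,0,0,0, 0.15,0,0,-0.04,0,0,0, 0.15,0,0,-0.06,0,0,0, 0.15,0,0,-0.045,0,0,0]'
python3 - <<'E'
from h import *
plan([.545,.03,.24],down(93),4,.15)
o=ctrl.get_obs();o["tool_pos"]=np.array([.545,.03,.24]);o["tool_rot"]=R.from_matrix(down(93)).as_rotvec()
plan([.588,-.250,.17],down(-13.6),11,.15,o)
E
```

```text
t: 11.05
tool_pos: [0.5415, 0.1431, 0.1937]
tool_rot: [-1.817, -1.914, -0.573]
contact_force: [-0.3, 0.7, -2.8]
opening: 0.0228
t 11.05
[0.15, -0.0165, -0.0006, -0.0257, -0.0, -8.8, -0.0]
[0.15, -0.0202, -0.0006, -0.0229, -0.0, -8.8, -0.0]
[0.15, -0.0235, -0.0006, -0.0196, -0.0, -8.8, -0.0]
[0.15, -0.0262, -0.0006, -0.0158, -0.0, -8.8, -0.0]
t 11.05
[0.15, -0.0256, 0.0026, 0.0064, 0.0, -0.0, 9.7]
[0.15, -0.0248, 0.0068, 0.0064, 0.0, -0.0, 9.7]
[0.15, -0.0233, 0.0109, 0.0064, 0.0, -0.0, 9.7]
[0.15, -0.0211, 0.0147, 0.0064, 0.0, -0.0, 9.7]
[0.15, -0.0184, 0.018, 0.0064, 0.0, -0.0, 9.7]
[0.15, -0.0151, 0.0209, 0.0064, 0.0, -0.0, 9.7]
[0.15, -0.0113, 0.0231, 0.0064, 0.0, -0.0, 9.7]
[0.15, -0.0073, 0.0247, 0.0064, 0.0, -0.0, 9.7]
[0.15, -0.003, 0.0256, 0.0064, 0.0, -0.0, 9.7]
[0.15, 0.0013, 0.0257, 0.0064, 0.0, -0.0, 9.7]
[0.15, 0.0056, 0.0251, 0.0064, 0.0, -0.0, 9.7]
```

```bash
python3 -m jog '[0.15,-0.016,-0.0006,-0.026,0,-8.8,0, 0.15,-0.020,-0.0006,-0.023,0,-8.8,0, 0.15,-0.024,-0.0006,-0.020,0,-8.8,0, 0.15,-0.026,-0.0006,-0.016,0,-8.8,0]'
python3 -m jog '[0.15,-0.026,0.003,0.006,0,0,9.7, 0.15,-0.025,0.007,0.006,0,0,9.7, 0.15,-0.023,0.011,0.006,0,0,9.7, 0.15,-0.021,0.015,0.006,0,0,9.7, 0.15,-0.018,0.018,0.006,0,0,9.7, 0.15,-0.015,0.021,0.006,0,0,9.7, 0.15,-0.011,0.023,0.006,0,0,9.7, 0.15,-0.007,0.025,0.006,0,0,9.7, 0.15,-0.003,0.026,0.006,0,0,9.7, 0.15,0.001,0.026,0.006,0,0,9.7]'
python3 -m jog '[0.15,0.006,0.025,0.006,0,0,9.7, 0.15,0,0,0,0,0,0]'
python3 - <<'E'
from h import *
o=ctrl.get_obs();p=ctrl.get_image("wrist");Rt=R.from_rotvec(o["tool_rot"]);print(o["q"],Rt.as_matrix().round(3).tolist())
w=wcam(p,o);im=cv2.resize(p["image"],(768,576))
def line(pts,col): cv2.polylines(im,[(proj(w,pts)*1.5).round().astype(np.int32)],True,col,1)
sq=((-1,-1),(-1,1),(1,1),(1,-1))
P=o["tool_pos"]
# bar predicted
line([P+Rt.apply([-.0008+a*.015,.0007+b*.105,.0049]) for a,b in sq],(0,0,255))
a0=np.radians(-13.6);ex=np.array([np.cos(a0),np.sin(a0),0]);ey=np.array([-np.sin(a0),np.cos(a0),0]);C=np.array([.587,-.250,0])
for s in(1,-1): line([C+ex*a*.04+ey*(s*.072+b*.008)+[0,0,.074] for a,b in sq],(255,0,0));line([C+ex*a*.0215+ey*(s*.072+b*.008)+[0,0,.074] for a,b in sq],(255,0,0))
line([C+ex*a*.065+ey*b*.1+[0,0,.012] for a,b in sq],(0,255,0))
cv2.imwrite("pics/w4.png",im)
E
```

```text
t: 11.55
tool_pos: [0.5448, 0.0301, 0.2401]
tool_rot: [2.161, 2.275, -0.008]
contact_force: [0.9, -0.2, -4.3]
opening: 0.0234
t: 12.8
tool_pos: [0.5855, -0.2243, 0.1789]
tool_rot: [-3.139, 0.119, 0.004]
contact_force: [-0.7, -0.3, -2.4]
opening: 0.0234
t: 13.05
tool_pos: [0.5894, -0.2501, 0.1724]
tool_rot: [-3.119, 0.377, 0.005]
contact_force: [-0.3, 0.2, -3.3]
opening: 0.0235
[-5.16997438e-01  1.31533400e-01  1.62866729e+00 -1.20902801e-03
  1.38460696e+00  1.29491736e+00] [[0.971, -0.239, -0.003], [-0.239, -0.971, 0.001], [-0.003, 0.0, -1.0]]
```

View pics/w4.png

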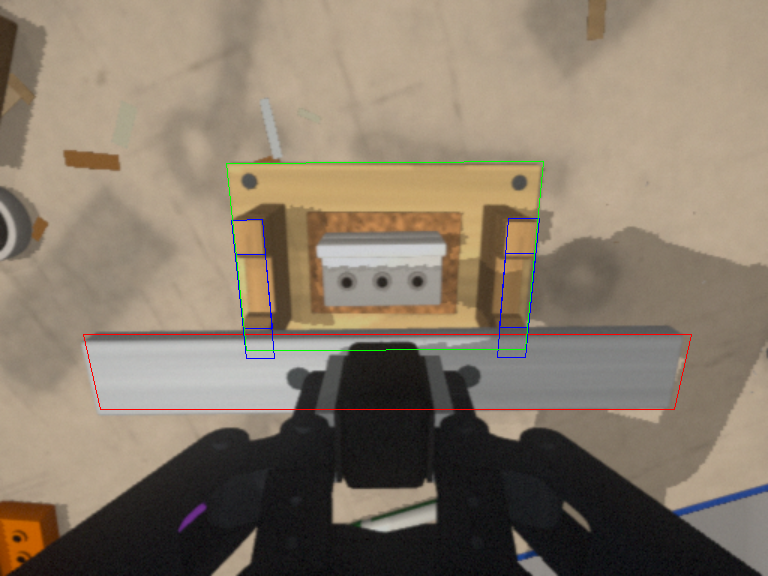

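The bar hangs level and matches the prediction. The cradle overlay agrees, and the jig sits inside the cork pad with margin all round. Only about 1.5 mm of correction is needed.

```bash
python3 -m jog '[0.15,-0.0015,0,0.03,0,0,0.2, 0.15,0,0,0.03,0,0,0, 0.15,0,0,0.015,0,0,0, 0.15,0,0,0.006,0,0,0, 0.15,0,0,0,0,0,0]'
python3 -m jog '[0.15,0,0,0.005,0,0,0, 0.15,0,0,0.004,0,0,0, 0.15,0,0,0.004,0,0,0, 0.15,0,0,0,0,0,0]'
```

```text
t: 13.72
tool_pos: [0.5897, -0.2488, 0.0941]
tool_rot: [3.117, -0.377, 0.001]
contact_force: [-0.9, 0.2, -2.6]
opening: 0.0231
t: 14.22
tool_pos: [0.5891, -0.2488, 0.08]
tool_rot: [3.118, -0.378, -0.001]
contact_force: [0.5, -0.0, -3.2]
opening: 0.0233
```

```bash
python3 -m jog '[0.15,-0.001,0,0.003,0,0,0, 0.15,0,0,0.002,0,0,0, 0.15,0,0,0.001,0,0,0,0.15,0,0,0,0,0,0]'
python3 -m jog '[0.15,0,0,0.001,0,0,0, 0.15,0,0,0.001,0,0,0,0.15,0,0,0,0,0,0]'
python3 -m jog '[0.15,0,0,0.001,0,0,0,0.15,0,0,0,0,0,0]'
```

```text
t: 14.72
tool_pos: [0.5884, -0.2486, 0.0745]
tool_rot: [3.117, -0.378, -0.0]
contact_force: [-0.1, -0.0, -2.1]
opening: 0.0233
t: 15.1
tool_pos: [0.5886, -0.2487, 0.073]
tool_rot: [3.117, -0.378, 0.001]
contact_force: [-0.2, 1.2, -1.5]
opening: 0.0237
t: 15.35
tool_pos: [0.5888, -0.2487, 0.0728]
tool_rot: [3.117, -0.378, 0.001]
contact_force: [-3.1, 4.0, 5.4]
opening: 0.023
```

```bash
python3 -m jog '[0.15,0,0,0.001,0,0,0,0.15,0,0,0,0,0,0]'
python3 -m jog '[0.7,0,0,0,0,0,0,0.7,0,0,0,0,0,0,0.7,0,0,0,0,0,0,0.7,0,0,-0.02,0,0,0,0.7,0,0,-0.05,0,0,0,0.7,0,0,-0.05,0,0,0,0.7,-0.05,0,-0.03,0,0,0,0.7,-0.05,0,-0.01,0,0,0,0.7,0,0,0,0,0,0]'
python3 - <<'E'
from h import *
o=ctrl.get_obs();p=ctrl.get_image("wrist");Rt=R.from_rotvec(o["tool_rot"])
w=wcam(p,o);im=cv2.resize(p["image"],(768,576))
def line(pts,col): cv2.polylines(im,[(proj(w,pts)*1.5).round().astype(np.int32)],True,col,1)
sq=((-1,-1),(-1,1),(1,1),(1,-1))
a0=np.radians(-13.6);ex=np.array([np.cos(a0),np.sin(a0),0]);ey=np.array([-np.sin(a0),np.cos(a0),0]);C=np.array([.587,-.250,0])
line([C+ex*a*.015+ey*b*.105+[0,0,.068] for a,b in sq],(0,0,255))
line([C+ex*a*.015+ey*b*.012+[0,0,.108] for a,b in sq],(0,0,255))
line([C+ex*a*.065+ey*b*.1+[0,0,.012] for a,b in sq],(0,255,0))
cv2.imwrite("pics/w5.png",im)
E
```

```text
t: 15.6
tool_pos: [0.5892, -0.2487, 0.0725]
tool_rot: [3.117, -0.378, 0.002]
contact_force: [-3.0, 3.6, 7.8]
opening: 0.0234
t: 16.73
tool_pos: [0.4899, -0.2242, 0.2332]
tool_rot: [3.115, -0.379, 0.006]
contact_force: [0.5, 0.4, -0.7]
opening: 0.0597
```

View pics/w5.png

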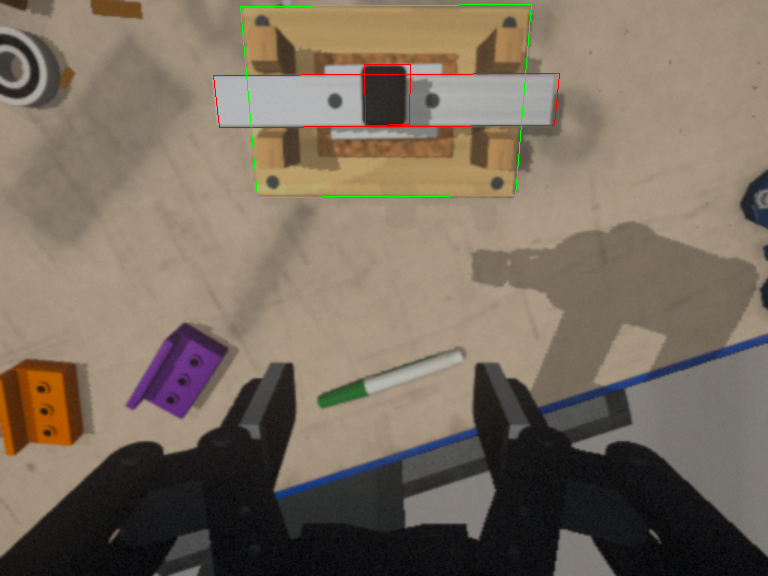

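The bar is in the notches, jig under it on the cork, and the overlay matches within about 1.5 mm. One side view will confirm that the bar is flat on both floors.

```bash
python3 - <<'E'
from h import *
p=ctrl.get_image("scene")
f=6;x0,y0=270,100;im=cv2.resize(p["image"][y0:y0+90,x0:x0+95],None,fx=f,fy=f,interpolation=cv2.INTER_CUBIC)
a0=np.radians(-13.6);ex=np.array([np.cos(a0),np.sin(a0),0]);ey=np.array([-np.sin(a0),np.cos(a0),0]);C=np.array([.587,-.250,0])+ey*.0015
im2=im.copy()
for z in(.058,.068):
    q=(proj(p,[C+ex*a*.015+ey*b*.105+[0,0,z] for a,b in((-1,-1),(-1,1),(1,1),(1,-1))])-[x0,y0]+.5)*f
    cv2.polylines(im2,[q.round().astype(np.int32)],True,(0,0,255),1)
out=cv2.resize(np.hstack([im,im2]),(800,380));cv2.imwrite("pics/s5.png",out)
E
```

```text
(no output)
```

View pics/s5.png

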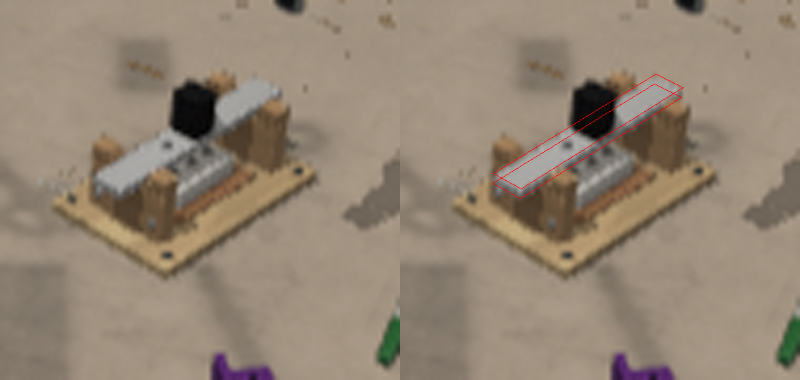

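```bash
python3 -c "
from h import *
print(ctrl.get_obs()['t'],ctrl.finish_job())"
```

```text
the job is handed in; nothing more can be done
16.825 None
```

The job is handed in at 16.8 s of the 64 s allowed. The aluminium jig stands upright on the cork pad, long side from cheek to cheek. The smaller bar lies across both cheeks over it, handle up.

- **Jig:** I pressed it onto the cork at the expected height with about 10 N, then released it. A close view afterwards showed it inside the cork pad with margin all round.
- **Bar:** It touched down with the tool at 72.8 mm; fully seated predicted 72.9 mm. The last wrist view shows it in both notches, about 1.5 mm off centre along its length.
- **Disagreement:** The scene-camera overlay was off by about one original pixel, which is within the 2 mm calibration. The bar still looks level there.
- **Left alone:** I didn't touch the bearing, beech block, marker, orange and purple look-alikes or larger bar. The beech block was outside the last close view, so I have no closing check on it. The gripper was clear of everything at hand-in, and the highest force I read was about 12 N.

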